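# Hold the end board on a mould box for screwing

### The arm

A 7-joint arm with a two-finger parallel gripper is mounted at the origin on the work surface. World frame = base frame: x ahead of the robot, y to its left, z up, the work surface at z = 0. Lengths are in m, angles in degrees, forces in N, time in s.
With the tool pointing down it reaches from about 0.425 to 1.025 m from the base axis. Payload 3.6 kg.
Tool frame: the origin (TCP) lies between the finger pads; the fingertips stand 19 mm ahead of it and the grasp point (between the pads) is the TCP (tip_extent is the distance from the TCP to the fingertips, in m); z points along the fingers, y is the line along which they close (so a half turn about z gives the same grasp; the last joint's range is limited). The gripper opens to 85 mm and grips with 20 to 120 N. Pads are 22 mm wide; open, the fingers measure 114 mm over their backs; the gripper's body (76 mm by 85 mm) begins 54 mm behind the grasp point. The pads swing forward as they close: fully open they stand 13 mm farther back than shut.
Start: joints at [-74.284, 33.873, 2.773, 92.16, -1.908, 54.013, -1.931], TCP at [0.261, 0.677, 0.25] pointing down, gripper open.
Joint ranges: [-153.93, 153.93], [-27.13, 128.08], [-72.61, 78.16], [10.71, 143.7], [-87.88, 267.88], [4.46, 118.87], [-176.78, 176.78]. Speed limits (degrees/s): [147.25, 147.25, 180, 180, 180, 180, 180].

### API

Orientations are given as a 3x3 rotation matrix whose columns are the frame's x, y, z axes.
In Python, from cell import * gives the robot as it stands.
- The arm moves only by the shell command python3 -m pendant 'ROWS' [OPENING]. ROWS is JSON, a list that holds one entry, the list of rows, each a list of 4 numbers: the shift along the tool's x, y, z in m, then the turn about the tool's z in degrees. In form: [[[dx, dy, dz, twist], ...]]. A call has exactly 10 rows; each row shifts and turns the commanded pose from where the row before left it, along the tool's axes as they then stand; what a row does not reach is not made up. A row lasts 1/10 s, in which the tool goes at most 50 mm and 8.59 degrees, less where a joint would pass 70% of its speed; a pose out of reach is approached as far as the arm can. A call with a gripper value outside its range is refused whole. OPENING is the closure, from 0 (fully open) to 1 (shut), set as the call begins (- or left out, the last holds). The fingers move at their own pace and stop on an object; the grip force is fixed at half the most. Time passes only in rows, so rows that do not move let the fingers close, or fill a call up. It gives the time, the measured TCP pose, the force, the opening and the grip force at its end, in the units of the state.
- sense(): the state, without advancing time (a new reading comes with each control period).
- snapshot(name): name is "scene" or "top"; returns a dict with "image" (480x640x3 uint8, red, green, blue), "vertical_fov" (degrees; the focal length in pixels is half the picture's height over the tangent of half this angle, whatever the lens; pixels are square), "cx", "cy" (the principal point, pixels), "rvec" (rotation vector, rad) and "tvec" (3), from world to camera coordinates, as OpenCV has them. Camera axes: x right, y down, z forward; pixel columns grow to the right and rows downward; lengths in m; the calibration is good to about 2 mm. A picture is of the moment at which its call begins. There is no depth.
- finish_job(): hands the job in; it is judged then, once.
The state is a dict: "time": time; "qpos": joint angles; "joint_velocities": joint speeds; "effort": joint torques, N m; "position": TCP position; "tool_rot": TCP orientation; "ft_force": force on the tool from outside, world axes, zero at the start; "moment": the same for the moment, N m; "width": opening from 0.0 (shut) to 1.0 (fully open); "grip_force": force on a finger pad.
Only numpy, scipy, OpenCV 4.12 (cv2) and the standard library are available. Lean on these libraries where they do the work, as an engineer would, in place of code of your own. Each camera call takes 0.05 s, during which the arm holds its last target. There are 200 camera calls.

### The job

The casting mould box screwed to the bench still lacks the board for its open end: of the three loose plywood boards standing on edge, take the one that is exactly as long as the box is wide, stand it up against the open end, flush with the box at the top and at both sides and with no gap at either side, and press it home without ramming it (never over 40 N). Keep a steady push of about 12 N (6 to 18 N is right) for at least three seconds so that a colleague can drive the screws, and finish while still holding it pressed there: do not let go. Leave the other boards, the screw jar and the screwdriver as they are.

Things in the scene. Friction and masses are not known exactly. Their poses are not given: they have to be found in the camera images.
- mould_box: Pale plywood box, open on top and at one end, screwed to the bench, rigid. Outside 220 mm wide, 240 deep, 90 high; walls and floor 15 mm thick. Origin: on the bench, midway along the open end, in the plane of the side walls' end faces. x points level into the box (the push), y along the open end, z up. Cleats 30 mm wide, 22 high beside it from x = 45 mm, a batten 30 high behind.
- seat (a point): Where the fitting board's centre comes when home: 7.5 mm outside the box's open end, midway along it, 45 mm above the bench (box frame x = -7.5, y = 0, z = 45 mm). Fixed to the box, same axes. Once the gripped board bears on the box, the push grows by some 3 to 10 N per mm of further advance of the hand (the arm and grip yield a little; the box does not).
- pattern_top (a point): Top middle of the mint-green foam pattern fixed in the back of the box, 61 mm above the bench, 165 mm in from the open end; its base spans 120 to 210 mm in, 110 mm wide. Between it and the open end the box is empty, with room for a finger above the 15 mm floor.
- end_board: The board that fits: loose plywood board 220 mm long, 15 thick, 90 high, about 0.19 kg, standing on its long edge at the start, two small dark pilot holes at each end. Origin: middle of its underside; x through its thickness, y along its length, z up. Either face may go against the box. To be gripped across its thickness from above, near the middle of its top edge.
- end_board_mid (a point): Centre of the fitting board (mid length, mid thickness, 45 mm above its underside).
- end_board_end_a (a point): Middle of the fitting board's end face at its +y end, 110 mm from the centre (mid thickness, mid height).
- end_board_end_b (a point): The same at its -y end.
- short_board: Bystander: similar plywood board, too short, 170 mm long, 15 mm thick, 90 mm high, standing on edge, no holes. Origin: middle of its underside; y along its length.
- long_board: Bystander: similar plywood board, too long, 270 mm long, 15 mm thick, 90 mm high, standing on edge, no holes. Origin: middle of its underside; y along its length. The three boards stand roughly parallel, about 110 mm from one to the next, in any order.
- screw_jar: Bystander: closed glass jar with a steel cap, 60 mm in diameter, 75 mm high, standing on the bench. Origin: middle of its underside.
- screwdriver: Bystander: wooden-handled screwdriver lying on the bench, handle towards its own -x.
Not all that is in view belongs to the job. Leave any green or orange look-alike of the end_board alone.

How it is judged (in metres and radians):
On the way:
1. the fitting board is in place on the open end, pressed with 6 to 18 N, without a break for 3 s (x of each of end_board_end_a, end_board_end_b in the frame of mould_box above -0.0105 m and x of end_board_mid in the frame of mould_box below -0.005 m and y of end_board_mid in the frame of mould_box between -0.006 and 0.006 m and z of end_board_mid in the frame of mould_box between 0.041 and 0.05 m and angle between the z axis of end_board and the z axis of mould_box, either way round below 0.04 rad and contact force between end_board and mould_box between 6 and 18 N and contact force between the fingers and end_board above 3 N), for 3 s.
At the end, for the whole second after the job is handed in: The 220 mm board covers the box's open end: gap at either end under 3 mm, sideways within 6 mm and in height within -4 to +5 mm of flush, upright within 0.04 rad of the box, pressed by the fingers against the box with 6 to 18 N all through the last second (all of step 1); the arm keeps its last pose, push and grip.
It fails at once if the board is rammed against the box with more than 40 N (contact force between end_board and mould_box above 40 N).
It fails at once if another board, the jar or the screwdriver is moved more than 20 mm or another board or the jar tipped over (distance of any of short_board, long_board, screw_jar, screwdriver from where it was at the start of the episode above 0.02 m or angle between any of short_board, long_board, screw_jar's own z axis and vertical above 0.3 rad).
It also fails if it takes over 64 s, if anything falls off the work surface, if the arm or the gripper's body presses on something with over 40 N, if the wrist force passes 120 N, or if a joint passes its speed limit or range.

## Working session

There is one attempt and no reset: what is moved stays moved. The work goes in short steps, Python scripts to look and compute and a shell command to move; the robot and the scene stay as the last step left them, time stands still between calls to the robot, and variables do not carry over. Pictures are saved under pics/ and viewed, at most 10 in all, crops included, and the job is handed in when it is done.

```bash
ls; mkdir -p pics
python3 - <<'E'
from cell import *
import cv2,pickle
s=sense();print(s)
d={}
for n in("scene","top"):
    p=snapshot(n);d[n]=p;cv2.imwrite(f"pics/{n}0.png",p["image"][:,:,::-1]);print({k:v for k,v in p.items() if k!="image"})
pickle.dump(d,open("s0.pkl","wb"))
E
```

```text
pics
{'time': 0.0, 'qpos': array([-74.28307826,  33.92570996,   2.76553962,  92.23875994,
        -1.91030602,  54.01367836,  -1.93220837]), 'joint_velocities': array([-0.07820512,  0.01378953, -0.03890438,  0.03338319,  0.04047909,
       -0.07336636, -0.01273761]), 'effort': array([-7.13195459e-04, -5.48694670e+01,  1.54680490e+00, -1.98124087e+01,
        9.40728845e-03,  8.69234005e-03,  7.48001895e-06]), 'position': array([0.26036397, 0.67576186, 0.24912492]), 'tool_rot': array([[-9.33137302e-01,  3.59519410e-01, -7.55098563e-04],
       [ 3.59520195e-01,  9.33134764e-01, -2.17778002e-03],
       [-7.83454699e-05, -2.30364096e-03, -9.99997344e-01]]), 'ft_force': array([0.83807788, 0.80410365, 0.22950962]), 'moment': array([-0.00922408,  0.04898704,  0.0129042 ]), 'grip_force': 0.0, 'width': 1.000502972166781}
{'vertical_fov': 55.4723490430962, 'cx': 322.5369867876327, 'cy': 246.2432862955474, 'rvec': array([ 1.40990102,  2.33043452, -0.76407052]), 'tvec': array([ 0.12680614, -0.34675149,  1.38423329])}
{'vertical_fov': 55.44890475119815, 'cx': 328.45196615232084, 'cy': 239.8163502670765, 'rvec': array([ 2.19898017, -2.15634658,  0.05560878]), 'tvec': array([0.09684172, 0.50828194, 1.1237925 ])}
```

View pics/top0.png

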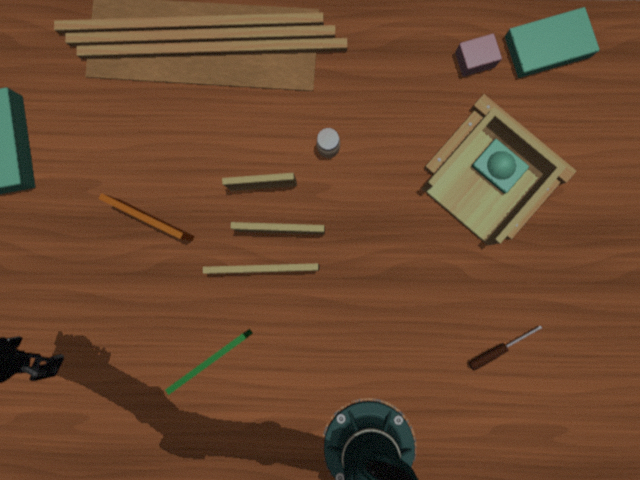

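View pics/scene0.png

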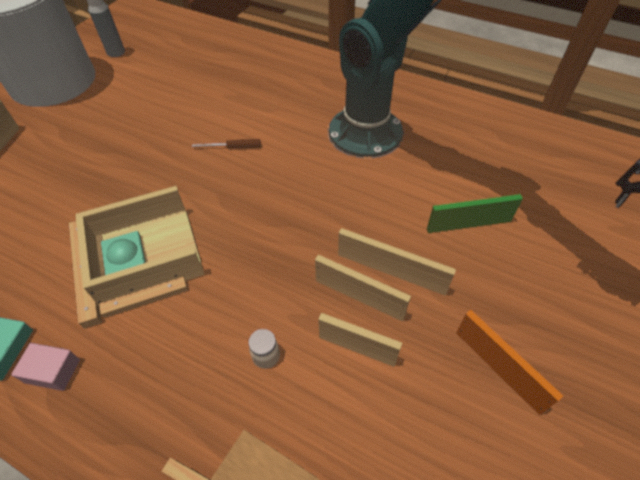

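The top view shows the three plywood boards: short at (258,181), the middle one that likely fits at (277,229), and long at (261,269). The jar is at (328,142) and the screwdriver at (505,348). The box's open end faces lower left, from about (430,190) to (497,240). The scene view agrees. Next I'll measure the boards and enlarge the box.

```bash
cat > h.py <<'E'
import numpy as np,cv2,pickle
def K(p):
    f=p["image"].shape[0]/2/np.tan(np.radians(p["vertical_fov"])/2)
    return np.array([[f,0,p["cx"]],[0,f,p["cy"]],[0,0,1]])
def onplane(p,uv,z):
    R=cv2.Rodrigues(p["rvec"])[0];c=-R.T@p["tvec"]
    uv=np.atleast_2d(uv).astype(float)
    d=(R.T@np.linalg.inv(K(p))@np.c_[uv,np.ones(len(uv))].T).T
    return c+d*((z-c[2])/d[:,2])[:,None]
def proj(p,X):
    return cv2.projectPoints(np.atleast_2d(X).astype(float),p["rvec"],p["tvec"],K(p),None)[0].reshape(-1,2)
E
python3 - <<'E'
from h import *
d=pickle.load(open("s0.pkl","rb"));p=d["top"];im=p["image"]
hsv=cv2.cvtColor(im,cv2.COLOR_RGB2HSV)
print(hsv[229,277],hsv[181,258],hsv[236,277],hsv[210,480],hsv[220,350])
m=cv2.inRange(hsv,(17,60,130),(32,170,255));
cs,_=cv2.findContours(m,cv2.RETR_EXTERNAL,cv2.CHAIN_APPROX_NONE)
for c in cs:
    if cv2.contourArea(c)>150:
        r=cv2.minAreaRect(c);b=cv2.boxPoints(r);w=onplane(p,b,.09)
        print(np.round(r[0]),r[1],"ctr",onplane(p,r[0],.09).round(4),np.linalg.norm(w-np.roll(w,1,0),axis=1).round(4))
a=cv2.resize(im[85:255,410:590],None,fx=4,fy=4,interpolation=cv2.INTER_CUBIC)[:600]
b=d["scene"]["image"][180:330,60:215]
cv2.imwrite("pics/c1.png",cv2.resize(im[85:255,415:585],(600,600),interpolation=cv2.INTER_CUBIC)[:,:,::-1])
cv2.imwrite("pics/m1.png",m)
E
```

```text
[ 24  83 129] [ 23  83 117] [ 12 149  70] [ 34  67 157] [ 12 163 102]
[260. 268.] (6.232598781585693, 114.1859130859375) ctr [[0.4332 0.2643 0.09  ]] [0.0146 0.268  0.0145 0.2677]
[277. 226.] (92.2154541015625, 6.029984951019287) ctr [[0.5312 0.2272 0.09  ]] [0.2174 0.0143 0.2176 0.0142]
[257. 178.] (5.905629634857178, 70.56078338623047) ctr [[0.6456 0.278  0.09  ]] [0.0142 0.1678 0.0142 0.1676]
[454. 142.] (10.379966735839844, 72.60615539550781) ctr [[ 0.7403 -0.1861  0.09  ]] [0.0245 0.1746 0.0246 0.1744]
[494. 175.] (120.0986099243164, 111.90423583984375) ctr [[ 0.6621 -0.2802  0.09  ]] [0.2786 0.2694 0.2815 0.2653]
[118.  48.] (7.0, 82.0) ctr [[0.9582 0.627  0.09  ]] [0.0176 0.2013 0.0176 0.2011]
[278.  44.] (8.54394245147705, 136.12274169921875) ctr [[0.9733 0.2369 0.09  ]] [0.0214 0.3302 0.0213 0.3297]
[105.  36.] (7.772570610046387, 78.00061798095703) ctr [[0.9886 0.6605 0.09  ]] [0.0197 0.1919 0.0196 0.1917]
[262.  32.] (8.330120086669922, 145.11068725585938) ctr [[1.0047 0.2779 0.09  ]] [0.021  0.3531 0.0209 0.3527]
[95. 22.] (81.02378845214844, 6.618675708770752) ctr [[1.024  0.6884 0.09  ]] [0.2001 0.0168 0.2003 0.0167]
[256.  18.] (9.24643325805664, 133.14308166503906) ctr [[1.0382 0.2937 0.09  ]] [0.0234 0.3249 0.0233 0.3244]
```

View pics/c1.png

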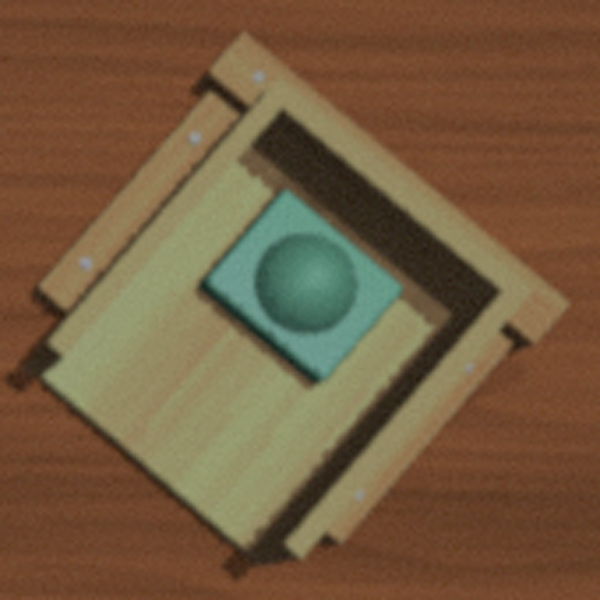

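```bash
cat >> h.py <<'E'
def edge(p,a,b,z,half=5,n=40,lo=.1,hi=.9):
    """strongest brightness edge near pixel segment a-b -> world line (mean, direction) on plane z"""
    g=cv2.GaussianBlur(cv2.cvtColor(p["image"],cv2.COLOR_RGB2GRAY),(0,0),.8).astype(np.float32)
    a,b=np.array(a,float),np.array(b,float);t=(b-a)/np.linalg.norm(b-a);nn=np.array([-t[1],t[0]])
    o=np.arange(-half,half+.01,.2);P=[]
    for s in np.linspace(lo,hi,n):
        q=(a+s*(b-a)+o[:,None]*nn).astype(np.float32)
        v=cv2.remap(g,q[None,:,0],q[None,:,1],cv2.INTER_CUBIC)[0]
        k=np.argmax(abs(np.gradient(v)));P.append(q[k])
    P=np.array(P);W=onplane(p,P,z)[:,:2]
    for _ in range(4):
        m=np.median(W,0) if _==0 else W.mean(0)
        vx,vy,x0,y0=cv2.fitLine(W.astype(np.float32),cv2.DIST_HUBER,0,.001,.001).ravel()
        r=(W-[x0,y0])@[-vy,vx];W=W[abs(r)<max(.0008,2*np.std(r))]
    return np.array([x0,y0]),np.array([vx,vy]),np.std(r),len(W)
E
python3 - <<'E'
from h import *
d=pickle.load(open("s0.pkl","rb"));p=d["top"]
f=lambda u,v:((u+.5)/600*170-.5+415,(v+.5)/600*170-.5+85)
L={"front":(f(40,375),f(240,550),.015),"left":(f(50,335),f(240,115),.09),"rin":(f(285,540),f(495,292),.09),"bin":(f(495,292),f(283,112),.09)}
E={}
for k,(a,b,z) in L.items():
    m,v,s,n=edge(p,a,b,z);E[k]=(m,v);print(k,m.round(4),np.degrees(np.arctan(v[1]/v[0])).round(2),(s*1e3).round(2),n)
# yaw of box x
angs=[np.degrees(np.arctan(E[k][1][1]/E[k][1][0])) for k in("left","rin")]+[np.degrees(np.arctan(E[k][1][1]/E[k][1][0]))-90 for k in("front","bin")]
print("yaws",angs)
y=np.radians(np.mean(angs));X=np.array([np.cos(y),np.sin(y)]);Y=np.array([-X[1],X[0]])
l=E["left"][0]@Y;r=E["rin"][0]@Y;fr=E["front"][0]@X;bk=E["bin"][0]@X
print("left-rin (exp .205)",l-r,"depth(exp .225)",bk-fr)
yc=((l-.110)+(r+.095))/2;xc=fr*.5+.5*(bk-.225)
O=X*xc+Y*yc;print("origin",O,"yaw",np.degrees(y))
pickle.dump((O,y),open("box.pkl","wb"))
for n in("top","scene"):
    q=d[n];im=q["image"][:,:,::-1].copy()
    for z,pts in((.09,[(0,.11),(.24,.11),(.24,-.11),(0,-.11)]),(.015,[(0,.11),(0,-.11)])):
        W=np.array([[*(O+X*a+Y*b),z] for a,b in pts]);
        cv2.polylines(im,[np.round(proj(q,W)*16).astype(int)],False,(0,0,255),1,shift=4)
    c=im[85:255,415:585] if n=="top" else im[170:335,60:225]
    cv2.imwrite(f"pics/o_{n}.png",cv2.resize(c,(400,400),interpolation=cv2.INTER_CUBIC))
cv2.imwrite("pics/o.png",np.hstack([cv2.imread(f"pics/o_{n}.png") for n in("top","scene")]))
# board
hs=cv2.cvtColor(p["image"],cv2.COLOR_RGB2HSV)
for nm,u,v in(("end",277,226),("long",260,268),("short",257,178)):
  pass
c=onplane(p,[[231,224],[324,229]],.09);v=c[1]-c[0]
m=cv2.inRange(hs,(17,60,120),(32,170,255))
for c in cv2.findContours(m,0,1)[0]:
    if cv2.contourArea(c)>150 and cv2.boundingRect(c)[0]<330 and cv2.boundingRect(c)[1]>100:
        b=cv2.minAreaRect(c);w=onplane(p,cv2.boxPoints(b),.09)[:,:2];e=[w[1]-w[0],w[2]-w[1]];e=max(e,key=np.linalg.norm)
        print(w.mean(0).round(4),np.linalg.norm(e),np.degrees(np.arctan2(*e[::-1])))
E
```

```text
front [ 0.5663 -0.2165] 49.82 0.28 40
left [ 0.7242 -0.195 ] -40.16 0.39 35
rin [ 0.621  -0.3747] -40.3 0.68 38
bin [ 0.7376 -0.3632] 49.73 0.57 33
yaws [np.float32(-40.16131), np.float32(-40.301033), np.float32(-40.184036), np.float32(-40.269794)]
left-rin (exp .205) 0.20382258 depth(exp .225) 0.2254991
origin [ 0.57226175 -0.20983492] yaw -40.229042
[0.4325 0.2645] 0.26804804957511474 -87.1810743622947
[0.5314 0.2285] 0.2198396156996248 -90.77182671208236
[0.6454 0.2768] 0.1701236830416209 -84.82504469978271
```

View pics/o.png

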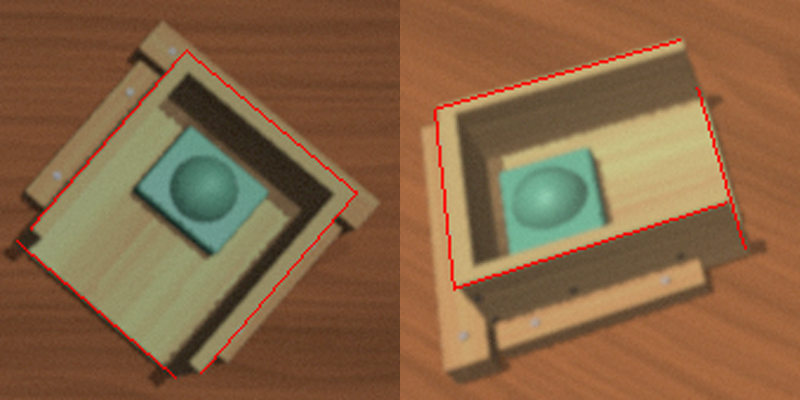

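The overlay matches the box in both views: red lines sit on the wall tops and the open-end edge. Now I'll refine the fitting board and twist the tool to line up with it.

```bash
python3 - <<'E'
from h import *
d=pickle.load(open("s0.pkl","rb"));p=d["top"]
def pts(c,yaw,hl,ht):
    Y=np.array([-np.sin(yaw),np.cos(yaw)]);X=np.array([np.cos(yaw),np.sin(yaw)])
    return X,Y
X,Y=pts(0,np.radians(-.8),0,0);c=np.array([.5314,.2285])
for s in(1,-1):
    a,b=[proj(p,[*(c+s*.0075*X+t*.11*Y),.09])[0] for t in(-1,1)]
    m,v,sd,n=edge(p,a,b,.09,half=3);print("side",m,np.degrees(np.arctan(v[1]/v[0])),sd,n)
for s in(1,-1):
    a,b=[proj(p,[*(c+s*.11*Y+t*.0075*X),.09])[0] for t in(-1,1)]
    m,v,sd,n=edge(p,a,b,.09,half=3,lo=.2,hi=.8);print("end",m,sd)
E
python3 -m pendant '[[[0,0,0,7],[0,0,0,7],[0,0,0,7],[0,0,0,7],[0,0,0,7],[0,0,0,7],[0,0,0,7],[0,0,0,7],[0,0,0,7],[0,0,0,6.7]]]' 0
```

```text
side [0.5385219  0.22609286] 89.24212 0.0005557472386036497 37
side [0.5228558 0.2586557] 89.22525 0.0005739076898495509 37
end [0.5332731  0.33829507] 0.0001751464504623915
end [0.5299218 0.1176101] 0.00047687419765201765
time: 1.1
position: [0.2603, 0.6762, 0.2496]
tool_rot: [[0.018, 1.0, -0.0], [1.0, -0.018, -0.001], [-0.001, -0.0, -1.0]]
ft_force: [0.3, 0.1, 0.0]
width: 1.0
grip_force: 0.0
```

```bash
python3 -m pendant '[[[-0.04,0.025,0,0],[-0.04,0.025,0,0],[-0.04,0.025,0,0],[-0.04,0.025,0,0],[-0.04,0.025,0,0],[-0.04,0.025,0,0],[-0.04,0.025,0,0],[-0.04,0.025,0,0],[-0.04,0.025,0,0],[-0.04,0.025,0,-0.2]]]' && python3 -m pendant '[[[-0.022,0.014,0,0],[-0.021,0.014,0,0],[0,0,0.02,0],[0,0,0.03,0],[0,0,0.03,0],[0,0,0.02,0],[0,0,0.01,0],[0,0,0,0],[0,0,0,0],[0,0,0,0]]]'; python3 -c "
from cell import *
s=sense();print(s['position'],s['tool_rot'],s['qpos'])"
```

```text
time: 2.1
position: [0.5057, 0.2715, 0.2501]
tool_rot: [[0.01, 1.0, -0.0], [1.0, -0.01, -0.0], [-0.0, -0.0, -1.0]]
ft_force: [-0.1, 0.9, -0.3]
width: 1.0
grip_force: 0.0
time: 3.1
position: [0.5337, 0.2302, 0.1415]
tool_rot: [[0.01, 1.0, 0.002], [1.0, -0.01, 0.001], [0.001, 0.002, -1.0]]
ft_force: [1.1, -0.9, -0.0]
width: 1.004
grip_force: 0.0
[0.5337214  0.23021022 0.14146801] [[ 1.00038994e-02  9.99947770e-01  2.09274896e-03]
 [ 9.99949456e-01 -1.00059731e-02  9.82791314e-04]
 [ 1.00367997e-03  2.08281144e-03 -9.99997327e-01]] [-41.22360227  33.35410156  18.8364186  116.27879388 -18.96295006
  33.11049003  -9.85962781]
```

```bash
python3 -m pendant '[[[-0.002,-0.003,0,0.2],[0,0,0.02,0],[0,0,0.02,0],[0,0,0.02,0],[0,0,0.015,0],[0,0,0.006,0],[0,0,0,0],[0,0,0,0],[0,0,0,0],[0,0,0,0]]]' && python3 -m pendant '[[[0,0,0,0],[0,0,0,0],[0,0,0,0],[0,0,0,0],[0,0,0,0],[0,0,0,0],[0,0,0,0],[0,0,0,0],[0,0,0,0],[0,0,0,0]]]' 1
```

```text
time: 4.1
position: [0.5303, 0.2281, 0.06]
tool_rot: [[0.013, 1.0, 0.001], [1.0, -0.013, 0.001], [0.001, 0.001, -1.0]]
ft_force: [-0.1, -0.1, 0.1]
width: 0.999
grip_force: 0.0
time: 5.1
position: [0.5299, 0.2279, 0.0594]
tool_rot: [[0.014, 1.0, 0.0], [1.0, -0.014, 0.0], [0.0, 0.0, -1.0]]
ft_force: [0.2, -0.6, 2.3]
width: 0.167
grip_force: 58.7
```

```bash
python3 -m pendant '[[[0,0,-0.01,0],[0,0,-0.02,0],[0,0,-0.03,0],[0,0,-0.03,0],[0,0,-0.03,0],[0,0,-0.01,0],[-0.01,0,0,0],[-0.02,0,0,0],[-0.03,0,0,0],[-0.034,0,0,0]]]' && python3 -m pendant '[[[-0.04,0,0,0],[-0.04,0,0,0],[-0.04,0,0,0],[-0.04,0,0,0],[-0.04,0,0,0],[-0.04,-0.004,0,0],[-0.03,0,0,0],[-0.02,0,0,0],[-0.01,0,0,0],[0,0,0,0]]]' && python3 -m pendant '[[[0,0,0,3],[0,0,0,6],[0,0,0,6],[0,0,0,7],[0,0,0,6],[0,0,0,6],[0,0,0,4],[0,0,0,1.4],[0,0,0,0],[0,0,0,0]]]'
python3 - <<'E'
from cell import *
from h import *
s=sense();O,y=pickle.load(open("box.pkl","rb"))
p=snapshot("top");pickle.dump(p,open("s1.pkl","wb"));q=snapshot("scene")
t=s["tool_rot"];print(s["position"],np.degrees(np.arctan2(t[1,1],t[0,1])),np.degrees(y),s["qpos"],s["ft_force"])
X=np.array([np.cos(y),np.sin(y)]);Y=np.array([-X[1],X[0]]);r=s["position"][:2]-O;print(r@X,r@Y)
cv2.imwrite("pics/t1.png",np.hstack([cv2.resize(p["image"][80:330,340:590],(400,400)),cv2.resize(q["image"][100:350,60:310],(400,400))])[:,:,::-1])
E
```

```text
time: 6.1
position: [0.5269, 0.133, 0.1874]
tool_rot: [[0.011, 1.0, -0.003], [1.0, -0.011, -0.001], [-0.001, -0.003, -1.0]]
ft_force: [0.6, -0.1, -2.2]
width: 0.172
grip_force: 58.7
time: 7.1
position: [0.519, -0.1676, 0.1881]
tool_rot: [[0.017, 1.0, -0.003], [1.0, -0.017, -0.0], [-0.0, -0.003, -1.0]]
ft_force: [1.0, 0.3, -2.1]
width: 0.169
grip_force: 58.6
time: 8.1
position: [0.5204, -0.1651, 0.189]
tool_rot: [[0.643, 0.766, -0.001], [0.766, -0.643, 0.001], [0.0, -0.001, -1.0]]
ft_force: [-0.5, 0.1, -1.7]
width: 0.166
grip_force: 58.5
[ 0.52043588 -0.16505808  0.1890238 ] -40.04278069224186 -40.229042 [-10.19084744  29.20093333  31.7382265  119.25788131 -24.67809653
  37.98990913  -1.94994317] [-0.48549575  0.06269102 -1.66289885]
-0.06848632094935389 0.0007142498490471383
```

View pics/t1.png

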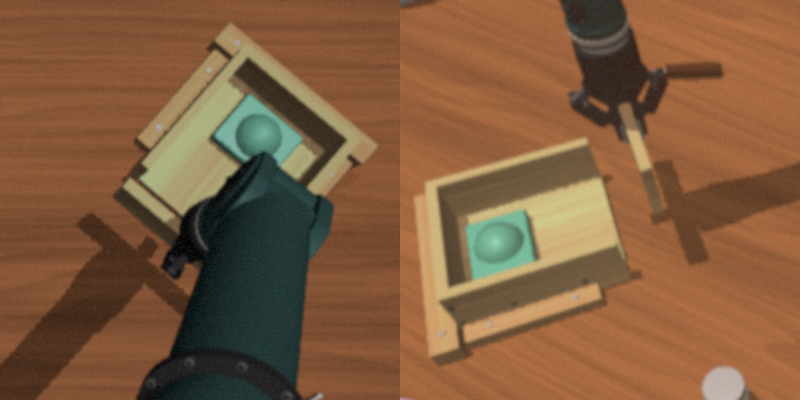

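The gripped board is level in front of the open end, with nothing else touched: in the scene half its near end is at about (660,213) and the box opening edge near (620,260). Now I'll lower it.

```bash
python3 -m pendant '[[[-0.0007,0,0,0.2],[0,0,0.02,0],[0,0,0.025,0],[0,0,0.025,0],[0,0,0.025,0],[0,0,0.02,0],[0,0,0.01,0],[0,0,0.002,0],[0,0,0,0],[0,0,0,0]]]'
python3 - <<'E'
from cell import *
from h import *
s=sense();O,y=pickle.load(open("box.pkl","rb"))
t=s["tool_rot"];print(s["position"],np.degrees(np.arctan2(t[1,1],t[0,1])),np.degrees(y),s["ft_force"]);print(t)
X=np.array([np.cos(y),np.sin(y)]);Y=np.array([-X[1],X[0]]);r=s["position"][:2]-O;print(r@X,r@Y)
p=snapshot("top");q=snapshot("scene");pickle.dump((p,q),open("s2.pkl","wb"))
cv2.imwrite("pics/t2.png",np.hstack([cv2.resize(p["image"][130:280,380:530],(400,400),interpolation=2),cv2.resize(q["image"][120:300,140:320],(400,400),interpolation=2)])[:,:,::-1])
E
```

```text
time: 9.2
position: [0.5208, -0.1669, 0.0632]
tool_rot: [[0.648, 0.762, 0.002], [0.762, -0.648, -0.001], [0.001, 0.002, -1.0]]
ft_force: [-0.4, -0.0, -1.7]
width: 0.166
grip_force: 58.5
[ 0.52079242 -0.16689743  0.06321297] -40.37953196550554 -40.229042 [-0.41720414 -0.02043673 -1.72816403]
[[ 6.47846720e-01  7.61768613e-01  1.79092188e-03]
 [ 7.61770399e-01 -6.47846811e-01 -6.06782647e-04]
 [ 6.98015055e-04  1.75737342e-03 -9.99998212e-01]]
-0.06702617862838392 -0.0004597666981363477
```

View pics/t2.png

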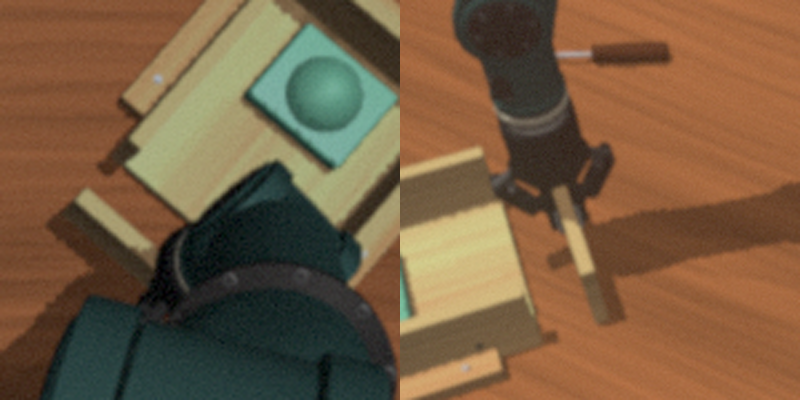

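The board stands upright and parallel to the open end, about 60 mm off. Its free end top is at (82,190) in the left half and (588,272) in the right. I'll check the sideways offset from that end.

Run:
```python
from h import *
p,q=pickle.load(open("s2.pkl","rb"));O,y=pickle.load(open("box.pkl","rb"))
X=np.array([np.cos(y),np.sin(y)]);Y=np.array([-X[1],X[0]])
# predicted end: edge search in both views of top-end edge and top side edges
for nm,im in(("top",p),("scene",q)):
  cz=.0938;c=O-.067*X
  for lab,a,b in(("end",c+.11*Y-.0075*X,c+.11*Y+.0075*X),("inner",c+.06*Y+.0075*X,c+.108*Y+.0075*X),("outer",c+.06*Y-.0075*X,c+.108*Y-.0075*X)):
    A,B=[proj(im,[*w,cz])[0] for w in(a,b)]
    m,v,s,n=edge(im,A,B,cz,half=4,lo=.15,hi=.85)
    r=m-O;print(nm,lab,"box x,y",(r@X).round(4),(r@Y).round(4),"yaw",np.degrees(np.arctan(v[1]/v[0])).round(2),s.round(5),n,A.round(),B.round())
```

```text
top end box x,y -0.0671 0.1095 yaw -35.16 0.00068 39 [407. 205.] [412. 200.]
top inner box x,y -0.0581 0.0836 yaw 48.3 0.00066 36 [428. 214.] [412. 201.]
top outer box x,y -0.0741 0.0835 yaw 49.07 0.00069 39 [424. 219.] [408. 206.]
scene end box x,y -0.0651 0.1094 yaw -59.89 0.00018 29 [226. 242.] [220. 244.]
scene inner box x,y -0.0609 0.0807 yaw 51.24 0.00055 38 [214. 228.] [220. 243.]
scene outer box x,y -0.0773 0.0814 yaw 48.12 0.00063 40 [221. 226.] [226. 241.]
```

```bash
python3 -m pendant '[[[0.0004,0,0.0017,-0.1],[0,0.005,0,0],[0,0.01,0,0],[0,0.01,0,0],[0,0.01,0,0],[0,0.01,0,0],[0,0.005,0,0],[0,0,0,0],[0,0,0,0],[0,0,0,0]]]'
cat > st.py <<'E'
from cell import *
from h import *
s=sense();O,y=pickle.load(open("box.pkl","rb"))
t=s["tool_rot"];X=np.array([np.cos(y),np.sin(y)]);Y=np.array([-X[1],X[0]]);r=s["position"][:2]-O
print("x,y,z mm",(r@X*1e3).round(2),(r@Y*1e3).round(2),(s["position"][2]*1e3).round(2),"yawerr",(np.degrees(np.arctan2(t[1,1],t[0,1])-y)).round(2),"F",(s["ft_force"][:2]@X).round(2),(s["ft_force"][:2]@Y).round(2),s["ft_force"][2].round(2),"tilt",t[2,:2].round(4),"grip",s["grip_force"],s["width"])
E
python3 st.py
```

```text
time: 10.3
position: [0.5578, -0.198, 0.0604]
tool_rot: [[0.646, 0.763, -0.001], [0.763, -0.646, 0.001], [-0.0, -0.001, -1.0]]
ft_force: [-0.9, -0.0, -2.8]
width: 0.168
grip_force: 58.5
x,y,z mm -18.66 -0.3 60.45 yawerr -0.03 F -0.68 -0.6 -2.82 tilt [-0.0001 -0.0013] grip 58.52460265159607 0.16804803978442448
```

```bash
python3 -m pendant '[[[0,0.002,-0.0005,0],[0,0.002,0,0],[0,0.002,0,0],[0,0.001,0,0],[0,0.001,0,0],[0,0.0005,0,0],[0,0.0005,0,0],[0,0,0,0],[0,0,0,0],[0,0,0,0]]]' && python3 st.py
```

```text
time: 11.3
position: [0.5653, -0.2043, 0.0611]
tool_rot: [[0.646, 0.763, -0.0], [0.763, -0.646, 0.0], [0.0, -0.0, -1.0]]
ft_force: [-0.7, -0.1, -2.6]
width: 0.167
grip_force: 58.5
x,y,z mm -8.9 -0.23 61.12 yawerr -0.04 F -0.45 -0.48 -2.63 tilt [ 0. -0.] grip 58.52560758590698 0.16729046899369293
```

```bash
python3 -m pendant '[[[0,0.0005,0,0],[0,0.0005,0,0],[0,0,0,0],[0,0,0,0],[0,0.0005,0,0],[0,0,0,0],[0,0,0,0],[0,0,0,0],[0,0,0,0],[0,0,0,0]]]' && python3 st.py
```

```text
time: 12.3
position: [0.5659, -0.2048, 0.061]
tool_rot: [[0.646, 0.763, -0.001], [0.763, -0.646, 0.001], [0.0, -0.002, -1.0]]
ft_force: [-2.5, 2.4, 0.6]
width: 0.17
grip_force: 58.9
x,y,z mm -8.09 -0.25 61.02 yawerr -0.04 F -3.51 0.23 0.58 tilt [ 0.0001 -0.0016] grip 58.925782442092896 0.17009152156397384
```

```bash
python3 -m pendant '[[[0,0.0005,0,0],[0,0,0,0],[0,0,0,0],[0,0.0005,0,0],[0,0,0,0],[0,0,0,0],[0,0,0,0],[0,0,0,0],[0,0,0,0],[0,0,0,0]]]' && python3 st.py
```

```text
time: 13.3
position: [0.5659, -0.2048, 0.0609]
tool_rot: [[0.646, 0.763, -0.003], [0.763, -0.646, 0.002], [0.0, -0.004, -1.0]]
ft_force: [-4.8, 3.4, 1.4]
width: 0.167
grip_force: 59.2
x,y,z mm -8.07 -0.27 60.95 yawerr -0.03 F -5.88 -0.53 1.37 tilt [ 0.0001 -0.0035] grip 59.223745465278625 0.16748682414156071
```

```bash
python3 -m pendant '[[[0,0.0005,0,0],[0,0,0,0],[0,0.0005,0,0],[0,0,0,0],[0,0.0005,0,0],[0,0,0,0],[0,0,0,0],[0,0,0,0],[0,0,0,0],[0,0,0,0]]]' && python3 st.py
```

```text
time: 14.3
position: [0.5659, -0.2048, 0.0608]
tool_rot: [[0.646, 0.763, -0.005], [0.763, -0.646, 0.004], [0.0, -0.007, -1.0]]
ft_force: [-6.4, 5.7, 4.5]
width: 0.169
grip_force: 59.5
x,y,z mm -8.13 -0.29 60.8 yawerr -0.02 F -8.5 0.22 4.5 tilt [ 0.0001 -0.0066] grip 59.49916362762451 0.16904776211016245
```

```bash
python3 -m pendant '[[[0,0,-0.0005,0],[0,0,-0.0005,0],[0,0,0,0],[0,0.0005,0,0],[0,0,0,0],[0,0.0005,0,0],[0,0,0,0],[0,0,0,0],[0,0,0,0],[0,0,0,0]]]' && python3 st.py
```

```text
time: 15.3
position: [0.5659, -0.2048, 0.0609]
tool_rot: [[0.646, 0.763, -0.007], [0.763, -0.646, 0.005], [-0.0, -0.009, -1.0]]
ft_force: [-5.8, 5.3, -1.4]
width: 0.165
grip_force: 59.2
x,y,z mm -8.14 -0.26 60.87 yawerr -0.01 F -7.86 0.28 -1.38 tilt [-0.0004 -0.0086] grip 59.20276165008545 0.16520247781959857
```

```bash
python3 -m pendant '[[[0,0.0005,0,0],[0,0,0,0],[0,0.0005,0,0],[0,0,0,0],[0,0.0003,0,0],[0,0,0,0],[0,0,0,0],[0,0,0,0],[0,0,0,0],[0,0,0,0]]]' && python3 st.py
```

```text
time: 16.3
position: [0.5658, -0.2047, 0.0609]
tool_rot: [[0.646, 0.763, -0.009], [0.763, -0.646, 0.007], [-0.0, -0.011, -1.0]]
ft_force: [-7.9, 5.9, 1.5]
width: 0.17
grip_force: 59.5
x,y,z mm -8.21 -0.29 60.88 yawerr 0.0 F -9.82 -0.62 1.54 tilt [-0.0003 -0.0114] grip 59.473392963409424 0.1695943040259617
```

```bash
python3 -m pendant '[[[0,0.0005,-0.0005,0],[0,0,0,0],[0,0.0004,0,0],[0,0,0,0],[0,0,0,0],[0,0,0,0],[0,0,0,0],[0,0,0,0],[0,0,0,0],[0,0,0,0]]]' && python3 st.py
python3 - <<'E'
from h import *
from cell import *
O,y=pickle.load(open("box.pkl","rb"));X=np.array([np.cos(y),np.sin(y)]);Y=np.array([-X[1],X[0]])
p=snapshot("top");q=snapshot("scene");pickle.dump((p,q),open("s3.pkl","wb"))
cv2.imwrite("pics/t3.png",np.hstack([cv2.resize(p["image"][130:280,400:550],(400,400),interpolation=2),cv2.resize(q["image"][150:290,110:250],(400,400),interpolation=2)])[:,:,::-1])
E
```

```text
time: 17.3
position: [0.5658, -0.2047, 0.0609]
tool_rot: [[0.646, 0.764, -0.01], [0.764, -0.646, 0.008], [-0.001, -0.013, -1.0]]
ft_force: [-8.1, 7.2, -0.2]
width: 0.172
grip_force: 59.3
x,y,z mm -8.23 -0.27 60.89 yawerr 0.01 F -10.81 0.3 -0.24 tilt [-0.0005 -0.0132] grip 59.29655134677887 0.17202513068989622
```

View pics/t3.png

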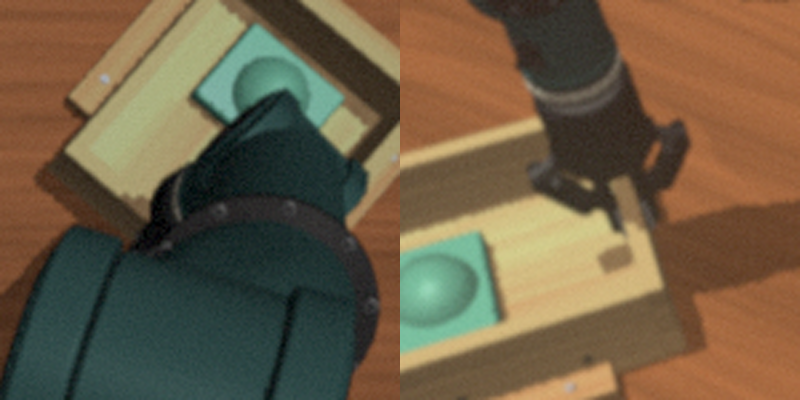

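The board sits flush on the open end. In both halves its end lines up with the wall's outer edge, at about (68,155) on the left and (665,290) on the right, with no visible gap. The push is about 11 N. I'll nudge it slightly and hold.

```bash
python3 -m pendant '[[[0,0.0003,0,0],[0,0,0,0],[0,0,0,0],[0,0,0,0],[0,0,0,0],[0,0,0,0],[0,0,0,0],[0,0,0,0],[0,0,0,0],[0,0,0,0]]]' >/dev/null; python3 st.py
python3 -m pendant '[[[0,0,0,0],[0,0,0,0],[0,0,0,0],[0,0,0,0],[0,0,0,0],[0,0,0,0],[0,0,0,0],[0,0,0,0],[0,0,0,0],[0,0,0,0]]]' >/dev/null; python3 st.py
python3 -m pendant '[[[0,0,0,0],[0,0,0,0],[0,0,0,0],[0,0,0,0],[0,0,0,0],[0,0,0,0],[0,0,0,0],[0,0,0,0],[0,0,0,0],[0,0,0,0]]]' >/dev/null; python3 st.py
python3 -m pendant '[[[0,0,0,0],[0,0,0,0],[0,0,0,0],[0,0,0,0],[0,0,0,0],[0,0,0,0],[0,0,0,0],[0,0,0,0],[0,0,0,0],[0,0,0,0]]]' >/dev/null; python3 st.py
python3 -m pendant '[[[0,0,0,0],[0,0,0,0],[0,0,0,0],[0,0,0,0],[0,0,0,0],[0,0,0,0],[0,0,0,0],[0,0,0,0],[0,0,0,0],[0,0,0,0]]]' >/dev/null; python3 st.py
python3 - <<'E'
from h import *
p,q=pickle.load(open("s3.pkl","rb"));O,y=pickle.load(open("box.pkl","rb"))
X=np.array([np.cos(y),np.sin(y)]);Y=np.array([-X[1],X[0]]);c=O-.0075*X
for nm,im,r1,r2 in(("top",p,.07,.105),("scene",q,.07,.105)):
  A,B=[proj(im,[*(c-.0075*X+t*Y),.0913])[0] for t in(r1,r2)]
  m,v,s,n=edge(im,A,B,.0913,half=4,lo=0,hi=1);print(nm,"outer face x",(m-O)@X,s,n)
  A,B=[proj(im,[*(c+.11*Y+t*X),.0913])[0] for t in(-.0075,.0075)]
  m,v,s,n=edge(im,A,B,.0913,half=4,lo=.1,hi=.9);print(nm,"end y",(m-O)@Y,s,n)
E
```

```text
x,y,z mm -8.28 -0.3 60.89 yawerr 0.01 F -12.35 -0.11 0.14 tilt [-0.0005 -0.014 ] grip 59.343597292900085 0.16968101401061825
x,y,z mm -8.25 -0.29 60.89 yawerr 0.01 F -13.12 0.51 0.5 tilt [-0.0005 -0.0139] grip 59.343509674072266 0.16471271199566764
x,y,z mm -8.27 -0.27 60.89 yawerr 0.01 F -12.5 0.69 0.35 tilt [-0.0005 -0.0139] grip 59.342976808547974 0.16565711651036935
x,y,z mm -8.26 -0.29 60.9 yawerr 0.01 F -11.78 0.44 0.46 tilt [-0.0005 -0.0139] grip 59.34295892715454 0.16313680934125815
x,y,z mm -8.28 -0.28 60.89 yawerr 0.01 F -11.41 0.89 0.84 tilt [-0.0005 -0.0139] grip 59.34229016304016 0.1680379715561522
top outer face x -0.015000377 0.0006334513804360418 37
top end y 0.11046909 0.0006118409247203089 39
scene outer face x -0.018057916 0.0004985485596858452 36
scene end y 0.10999946 0.0008952305554183779 40
```

Held steadily at about 12 N for 4 s, flush at the top and sides; handing in.

```bash
python3 -c "
from cell import *
print(finish_job())"
```

```text
the job is handed in; nothing more can be done
None
```

I handed the job in with the 220 mm board still gripped and pressed on the box's open end at about 12 N, steady for over 4 s; it measured flush at the end I could see, and the other end was hidden by the arm.

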